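Draw the hidden tray from under the bench riser with the hook

ROBOT

A 7-joint arm with a two-finger parallel gripper is mounted at the origin on the work surface; the furniture and walls round the work are solid. World frame = base frame: x ahead of the robot, y to its left, z up, the work surface at z = 0. Lengths are in m, angles in rad, forces in N, time in s.
With the tool pointing down it reaches from about 0.4 to 0.925 m from the base axis. Payload 5.6 kg.
Tool frame: the origin (TCP) lies midway between the tips of the shut fingers; the grasp point (between the pads) lies 19 mm behind it (robot.grip_depth is the distance from the TCP to the grasp point, in m); z points along the fingers, y is the direction in which the jaws open and shut (so a half turn about z gives the same grasp; the last joint's range is limited). The gripper opens to 85 mm and grips with 20 to 120 N. Pads are 22 mm wide; open, the fingers measure 114 mm over their backs; the gripper's body (76 mm by 85 mm) begins 54 mm behind the grasp point. The pads swing forward as they close: fully open they stand 13 mm farther back than shut.
Start: joints at [1.063, 0.468, -0.012, 1.603, 0.006, 1.071, -0.056], TCP at [0.291, -0.581, 0.231] pointing down, gripper open.
Joint ranges: [-2.53, 2.53], [-0.31, 2.02], [-1.57, 1.55], [0.28, 2.44], [-1.29, 4.43], [0.15, 1.84], [-2.92, 2.92]. Speed limits (rad/s): [2.57, 2.57, 3.14, 3.14, 3.14, 3.14, 3.14].

INTERFACE

Orientations are given as a unit quaternion [x, y, z, w].
In Python, from workcell import monitor, cams, job, masks_of, robot gives the robot as it stands. The module is installed in compiled form; this text tells all that it offers.
- The arm moves only by the shell command python3 -m creep 'ROWS' [FORCE]. ROWS is JSON, a list of rows, each a list of 7 numbers: the shift along the world's x, y, z in mm, then the turn, a rotation vector about the world's x, y, z in degrees, then the closure, from -1 (fully open) to 1 (shut). A call has 1 to 12 rows; each row is the pose to reach, as a shift and turn from the pose commanded when the call began; what a row does not reach only later rows make up. A row lasts 1/10 s, in which the tool goes at most 50 mm and 8.59 degrees, less where a joint would pass 70% of its speed; a pose out of reach is approached as far as the arm can. A call with a gripper value outside its range is refused whole. The fingers move at their own pace and stop on an object; FORCE is the grip in N (left out, the last holds). Time passes only in rows, so rows that repeat a pose let the fingers close. It gives the time, the measured TCP pose, the force and the opening at its end, in the units of the state.
- monitor.get_obs(): the state, without advancing time (a new reading comes with each control period).
- cams.get_image(name): name is "side" or "top" or "wrist"; returns a dict with "color" (400x640x3 uint8, red, green, blue), "depth" (400x640 float32, m along the optical axis (not along the pixel's ray), 0 where there is no reading), "K" (3x3 intrinsics, pixels), "dist" ([k1, k2, p1, p2, k3] as OpenCV has them; the pictures are not rectified), "origin" and "orientation" of the camera in the world. Camera axes: x right, y up, looking along -z (the intrinsics and any distortion apply to the point x, -y, -z); pixel columns grow to the right and rows downward; lengths in m; the calibration is good to about 2 mm. A picture is of the moment at which its call begins.
- job.hand_in(): hands the job in, once; it reports no verdict.
Trained networks look in the newest picture that a camera, given by its name, has taken for a name from the list of things; names that differ only in an ending like _2 or _b are one class to them, and where a whole thing is asked for, a point or a joint stands for the part that bears it (a point fixed in the world has none). Each returns a list of dicts, best first, with "confidence" (0 to 1); they miss things now and then, are a little off and sometimes report something else, mostly with a low value. They report only what shows in the picture. A call takes as long as a camera call.
- masks_of(label, camera): "mask" (400x640 bool, what is visible of it) and "position" ([row, column] in pixels, amid what is visible of it).
The state is a dict: "clock": time; "q": joint angles; "qvel": joint speeds; "tau": joint torques, N m; "eef_pos": TCP position; "tool_rot": TCP orientation; "wrist_force": force on the tool from outside, world axes, zero at the start; "wrist_torque": the same for the moment, N m; "opening": opening from 0.0 (shut) to 1.0 (fully open).
Only numpy, scipy, OpenCV 4.12 (cv2) and the standard library are available. Lean on these libraries where they do the work, as an engineer would, in place of code of your own. Each camera call takes 0.05 s, during which the arm holds its last target. There are 200 camera calls.

TASK

The supply tray has been pushed back under the low wooden riser: take the hooked rod from its rest, reach under the riser's ledge, drop the hook into the steel eye on the tray and draw the tray out until its front wall stands about 3 cm in front of the ledge. Then unhook the rod and lay it back in its rest as it was. Use the hook for this: fingers and arm must not touch the riser or the tray, and leave the tin on the riser, the jar and the bobbin where they are.

Things in the scene. Friction and masses are not known exactly. Their poses are not given: they have to be found in the camera images.
- hook_rod: Hooked rod, 0.12 kg. Origin: middle of the handle, on the rod's axis; +x along the rod to the hook, +z up. Handle: pale wood bar with flat sides, x -48..48, 16 wide (y), 20 high (z) mm; grasp it at the origin across y. Brass collar 13 across, x 47..57; steel shaft 8 in diameter to x = 160, where it turns straight down into the pin. Starts level in hook_rest, pin hanging down
- hook_tip (a point): lower end of the rod's straight steel pin (8 mm in diameter), at (160, 0, -42) mm in the rod's frame
- hook_rest: Fixed rest: wood base plate x -63..127, 70 wide, 8 thick; two aluminium saddles 10 thick, open upward, cheeks flared, 14 mm high: rear at x -38 under the handle (floor z 60, 20 wide, 33 at the mouth), front at x 105 under the shaft (floor z 66, 12 wide, 25 at the mouth). Origin on the table, +x to the hooked end, z up. The resting rod's origin is at (0, 0, 70) mm here, same axes. Yaw 1.3..1.85 rad
- riser: Fixed low wooden riser. Origin on the table below the middle of the front edge of its top board (the ledge); ledge and opening face its -x, y along the ledge, z up. Top board x 0..270, 204 wide, underside z 125, top z 141 mm. Side walls 12 thick at y = +-96 start only at x = 75: below the first 75 mm of ledge it is open. Yaw 1.5..1.85 rad: the ledge faces the robot's right (-y)
- eye (a point): centre of the steel eye on the middle of the tray's front wall: flat horizontal ring, hole axis vertical, hole 36 mm, outside 52 mm, bar 8 mm thick (z 28..36 mm above the table), open down to the table. With the tray fully in, at (55, 0, 32) mm in the riser's frame, hidden from above by the ledge; moves to the riser's -x with the tray
- tray (a joint): how far the tray is drawn out, m: 0 fully in, 0.15 stop; starts at 0..0.02. Slides along the riser's -x, about 2.5 N friction, stays where left. Plywood box 166 deep, 160 wide, rim 49 mm above the table; its front wall's outside stands 83 mm minus this value behind the ledge edge: at 0.11 it is 27 mm in front of the edge
- paste_jar: Bystander: white jar with black cap, 64 mm across, 68 mm high, standing on the table. Origin at the centre of its underside
- sample_tin: Bystander: green closed tin 94 x 134 x 37 mm lying on the riser's top. Origin at the centre of its underside
- linen_thread: Bystander: wooden bobbin of pale thread, 33 mm across, 42 mm high, standing on the table. Origin at the centre of its underside

How it is judged:
By the outcome, as a careful person would: the job done as asked, in the order asked, and still so for the second after the job is handed in, with the robot touching nothing.
It also fails if it takes over 58 s, if anything falls off the work surface, if the arm or the gripper's body presses on something with over 40 N, if the wrist force passes 120 N, or if a joint passes its speed limit or range.

## Working session

There is one attempt and no reset: what is moved stays moved. The work goes in short steps, Python scripts to look and compute and a shell command to move; the robot and the scene stay as the last step left them, time stands still between calls to the robot, and variables do not carry over. Pictures are saved under pics/ and viewed, about 8 in all and at most 12, crops included, and the job is handed in when it is done.

```bash
mkdir -p pics; cat > h.py <<'E'
import numpy as np, cv2
from scipy.spatial.transform import Rotation as R
from workcell import monitor, cams, job, masks_of, robot
def cloud(im, mask=None):
    d=im["depth"]; m=d>0
    if mask is not None: m&=mask
    v,u=np.nonzero(m)
    p=cv2.undistortPoints(np.stack([u,v],1).astype(np.float64)[:,None],im["K"],np.array(im["dist"]))[:,0]
    z=d[v,u]; c=np.stack([p[:,0]*z,-p[:,1]*z,-z],1)
    return R.from_quat(im["orientation"]).apply(c)+np.array(im["origin"]), v,u
def proj(im,P):
    c=R.from_quat(im["orientation"]).inv().apply(np.atleast_2d(P)-np.array(im["origin"]))*[1,-1,-1]
    return cv2.projectPoints(c,np.zeros(3),np.zeros(3),im["K"],np.array(im["dist"]))[0][:,0]
def save(im,n): cv2.imwrite(f"pics/{n}.png",im["color"][:,:,::-1])
E
python3 - <<'E'
from h import *
np.set_printoptions(precision=4,suppress=True)
o=monitor.get_obs(); print(o)
ims=[]
for c in ["top","side"]:
    im=cams.get_image(c); ims.append(im["color"]); print(c,im["origin"],im["orientation"])
    for n in ["hook_rod","hook_rest","riser","tray","eye","paste_jar","sample_tin","linen_thread"]:
        r=masks_of(n,c)
        for k in r[:1]:
            P,_,_=cloud(im,k["mask"])
            print(n,round(k["confidence"],2),np.round(k["position"]),k["mask"].sum(),np.median(P,0) if len(P) else '', np.percentile(P,[3,97],axis=0).ravel() if len(P) else '')
    np.savez(f"{c}0.npz",**{k:im[k] for k in im})
cv2.imwrite("pics/top0.png",ims[0][:,:,::-1]); cv2.imwrite("pics/side0.png",ims[1][:,:,::-1])
E
```

```text
{'clock': 0.0, 'q': array([ 1.063 ,  0.4684, -0.0116,  1.6036,  0.006 ,  1.0714, -0.0564]), 'qvel': array([-0.0017,  0.0007,  0.0028, -0.0001,  0.0001, -0.    , -0.0009]), 'tau': array([  0.0009, -53.2392,   0.022 , -25.1303,   0.0115,   0.0077,
        -0.    ]), 'eef_pos': array([ 0.291 , -0.5806,  0.2303]), 'tool_rot': array([ 0.9731,  0.2303, -0.0003, -0.0009]), 'wrist_force': array([0.1995, 0.9349, 0.5208]), 'wrist_torque': array([-0.0393, -0.0326,  0.0091]), 'opening': 0.9998990315326552}
top [ 0.2735 -0.051   1.2865] [-0.0732  0.0333  0.7083 -0.7013]
hook_rod 0.64 [199. 435.] 1101 [ 0.4678 -0.3232  0.007 ] [ 0.4433 -0.4136  0.0019  0.5096 -0.2402  0.0711]
hook_rest 0.63 [196. 434.] 1032 [ 0.4663 -0.3189  0.007 ] [ 0.4434 -0.4118  0.002   0.5075 -0.2413  0.0724]
riser 0.82 [200. 240.] 5281 [0.4521 0.2543 0.1395] [0.3641 0.1572 0.0564 0.5616 0.4152 0.1441]
paste_jar 0.73 [232. 401.] 374 [ 0.358  -0.2057  0.0668] [ 0.3319 -0.2347  0.0408  0.3842 -0.1792  0.0708]
sample_tin 0.8 [194. 205.] 1608 [0.468  0.3458 0.1762] [0.4054 0.2977 0.1492 0.5295 0.3981 0.1804]
linen_thread 0.59 [236. 325.] 90 [0.3533 0.02   0.0406] [0.3405 0.0052 0.0174 0.3679 0.0323 0.0455]
side [-0.5202 -0.5681  0.7881] [ 0.4219 -0.245  -0.4262  0.7618]
hook_rod 0.97 [237. 428.] 405 [ 0.4718 -0.3411  0.0748] [ 0.465  -0.406   0.0429  0.4805 -0.2018  0.0826]
riser 0.81 [176. 265.] 1905 [0.4674 0.2165 0.1344] [0.3634 0.1541 0.0083 0.5573 0.3088 0.145 ]
tray 0.8 [192. 257.] 754 [0.4642 0.2207 0.0276] [0.3815 0.1737 0.007  0.5363 0.3097 0.0522]
paste_jar 0.55 [254. 366.] 731 [ 0.3386 -0.2158  0.0523] [ 0.3267 -0.2407  0.0023  0.386  -0.1823  0.0718]
linen_thread 0.65 [232. 288.] 166 [0.3439 0.0149 0.0301] [0.3376 0.0057 0.0035 0.361  0.0319 0.0454]
```

View pics/top0.png

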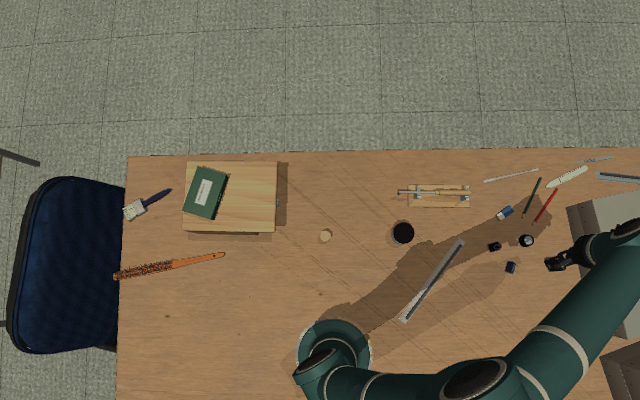

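View pics/side0.png

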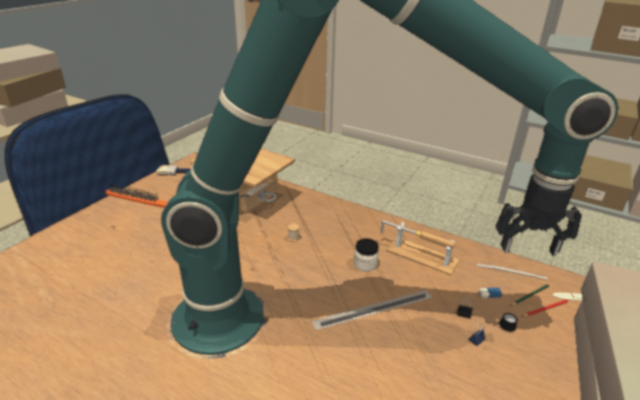

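Top view: riser with tin at the left (about 230,197), bobbin (325,236), jar (403,232), rest with rod (436,195), its hook pointing left (+y). The side view shows the eye under the ledge at about (268,198). Next I'll fit the poses.

```bash
python3 - <<'E'
from h import *
np.set_printoptions(precision=4,suppress=True)
L=lambda n:dict(np.load(n+"0.npz"))
t=L("top"); s=L("side")
P,v,u=cloud(t)
b=P[(abs(P[:,2]-.141)<.006)&(P[:,1]>.1)&(P[:,1]<.5)&(P[:,0]>.3)&(P[:,0]<.65)]
print("board",len(b),np.median(b[:,2]),cv2.minAreaRect((b[:,:2]*1000).astype(np.float32)))
# front edge: min y per x bin
xs=np.arange(.375,.55,.01); e=[(x,np.percentile(b[abs(b[:,0]-x)<.005,1],1)) for x in xs]
e=np.array(e); f=np.polyfit(e[:,0],e[:,1],1); print("edge fit y=",f,"resid",np.std(e[:,1]-np.polyval(f,e[:,0])))
for n,im in(("top",t),("side",s)):
    P,v,u=cloud(im)
    r=P[(P[:,2]>.066)&(P[:,2]<.09)&(P[:,0]>.42)&(P[:,0]<.53)&(P[:,1]>-.42)&(P[:,1]<-.12)]
    c=r.mean(0); w=np.linalg.svd(r-c)[2][0]; w*=np.sign(w[1]); k=(r-c)@w
    print(n,"rod",len(r),c,w,np.degrees(np.arctan2(w[1],w[0])),c+w*k.min(),c+w*k.max(),"zmed",np.median(r[:,2]))
    q=P[(P[:,2]>.003)&(P[:,2]<.014)&(P[:,0]>.42)&(P[:,0]<.53)&(P[:,1]>-.43)&(P[:,1]<-.15)]
    print("base",cv2.minAreaRect((q[:,:2]*1000).astype(np.float32)))
for n,im in(("top",t),("side",s)):
    cc=im["color"]
    crop=(cc[170:225,385:485],cc[160:230,210:310])[n=="side"]
    cv2.imwrite(f"pics/{n}_crop.png",cv2.resize(crop,None,fx=6,fy=6,interpolation=cv2.INTER_CUBIC)[:,:,::-1])
o=monitor.get_obs(); print(R.from_quat(o["tool_rot"]).as_matrix())
E
```

```text
board 4806 0.1397215129648185 ((465.9770812988281, 287.68133544921875), (271.356689453125, 205.6509552001953), 88.42214965820312)
edge fit y= [-0.026   0.1666] resid 0.0009057553450227416
top rod 327 [ 0.4765 -0.323   0.0748] [ 0.0304  0.9992 -0.0271] 88.25949677802222 [ 0.474  -0.4076  0.0771] [ 0.4803 -0.1976  0.0714] zmed 0.0752477840113972
base ((474.83074951171875, -289.6164855957031), (108.84718322753906, 277.8955993652344), 0.3640919327735901)
side rod 416 [ 0.4719 -0.3281  0.0756] [ 0.0458  0.9989 -0.0137] 87.37386270946277 [ 0.4681 -0.411   0.0767] [ 0.4779 -0.1973  0.0738] zmed 0.07567476767874759
base ((475.5858459472656, -289.974365234375), (280.0204772949219, 109.66092681884766), 89.77860260009766)
[[ 0.894   0.4482 -0.    ]
 [ 0.4482 -0.894  -0.    ]
 [-0.      0.     -1.    ]]
```

```bash
python3 -m creep '[[40,40,0,0,0,8,-1],[80,80,0,0,0,16,-1],[120,120,0,0,0,24,-1],[150,160,0,0,0,32,-1],[183,200,0,0,0,40,-1],[183,220,0,0,0,48,-1],[183,220,0,0,0,56,-1],[183,220,0,0,0,61.5,-1],[183,220,0,0,0,61.5,-1],[183,220,0,0,0,61.5,-1]]' 60
python3 - <<'E'
from h import *
np.set_printoptions(precision=4,suppress=True)
im=cams.get_image("wrist"); save(im,"w1"); o=monitor.get_obs(); print(o["eef_pos"],o["q"],R.from_quat(o["tool_rot"]).as_matrix()[:,:2].T, im["origin"])
for n in["hook_rod","hook_rest"]:
    for k in masks_of(n,"wrist")[:1]:
        P,v,u=cloud(im,k["mask"]); print(n,k["confidence"],k["position"],np.percentile(P,[2,50,98],axis=0))
P,v,u=cloud(im)
r=P[(P[:,2]>.066)&(P[:,2]<.09)&(P[:,0]>.44)&(P[:,0]<.51)&(P[:,1]>-.42)&(P[:,1]<-.12)]
for y in np.arange(-.42,-.15,.012):
    a=r[abs(r[:,1]-y)<.006]
    if len(a)>5: print(round(y,3),len(a),np.percentile(a[:,0],[2,50,98]),np.percentile(a[:,2],90))
E
```

```text
clock: 1.9
eef_pos: [0.4741, -0.3614, 0.2313]
tool_rot: [0.72, 0.694, -0.0, 0.0]
wrist_force: [-0.2, -0.2, -0.3]
opening: 0.998
[ 0.4741 -0.3615  0.2313] [ 0.8411  0.4028 -0.3171  1.7233  0.1425  1.038   0.4395] [[ 0.0355  0.9994 -0.0001]
 [ 0.9994 -0.0355 -0.    ]] [ 0.4768 -0.2908  0.3742]
hook_rod 0.93 [148.1, 316.3] [[ 0.4688 -0.4019  0.0718]
 [ 0.4774 -0.3245  0.0775]
 [ 0.4829 -0.2064  0.0812]]
hook_rest 0.74 [127.0, 310.6] [[ 0.4424 -0.4119  0.0059]
 [ 0.4733 -0.3125  0.0082]
 [ 0.5107 -0.2379  0.0762]]
-0.408 108 [0.4545 0.4758 0.4954] 0.07997724915639977
-0.396 299 [0.4537 0.4741 0.4947] 0.0805171773766263
-0.384 187 [0.4675 0.4754 0.4827] 0.08060185590306615
-0.372 186 [0.468  0.4754 0.483 ] 0.08074398195720014
-0.36 193 [0.4685 0.4756 0.4833] 0.08071415781782777
-0.348 200 [0.4681 0.4759 0.4837] 0.08044549935081
-0.336 217 [0.4685 0.4762 0.4839] 0.0807450976277063
-0.324 217 [0.469  0.4766 0.4843] 0.08052981676017539
-0.312 172 [0.4712 0.4771 0.4829] 0.07816140505008773
-0.3 127 [0.4731 0.4775 0.4817] 0.0749525359219714
-0.288 119 [0.474  0.4778 0.4817] 0.07456099627010783
-0.276 126 [0.4745 0.4783 0.4821] 0.07482211316138856
-0.264 254 [0.4629 0.4787 0.4948] 0.07872737840129958
-0.252 318 [0.4622 0.4783 0.4949] 0.07880796025344904
-0.24 132 [0.475  0.4787 0.4823] 0.07464388974630294
-0.228 133 [0.4754 0.4791 0.4827] 0.0746292443059248
-0.216 139 [0.4759 0.4795 0.4831] 0.07456434624318779
-0.204 98 [0.4764 0.4799 0.4834] 0.07462084673640657
```

View pics/w1.png

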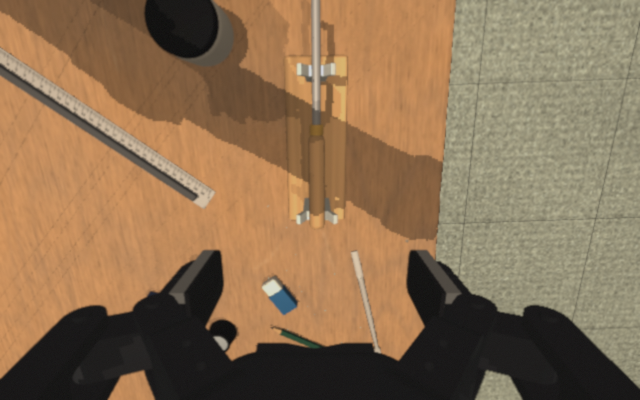

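The wrist view shows the rod lying cleanly in both saddles, with the handle at about (317,170). It fits to an axis x = 0.4756 at y = -0.362 and yaw 88.45°. I'll descend and grip.

```bash
python3 -m creep '[[1.5,-0.5,-40,0,0,0.5,-1],[1.5,-0.5,-80,0,0,0.5,-1],[1.5,-0.5,-120,0,0,0.5,-1],[1.5,-0.5,-150,0,0,0.5,-1],[1.5,-0.5,-170,0,0,0.5,-1],[1.5,-0.5,-180,0,0,0.5,-1],[1.5,-0.5,-180,0,0,0.5,-1],[1.5,-0.5,-180,0,0,0.5,1],[1.5,-0.5,-180,0,0,0.5,1],[1.5,-0.5,-180,0,0,0.5,1],[1.5,-0.5,-180,0,0,0.5,1],[1.5,-0.5,-180,0,0,0.5,1]]' 60; python3 -m creep '[[0,0,0,0,0,0,1],[0,0,0,0,0,0,1],[0,0,0,0,0,0,1]]' 60
```

```text
clock: 3.25
eef_pos: [0.4762, -0.3618, 0.052]
tool_rot: [0.716, 0.699, 0.0, 0.001]
wrist_force: [-0.4, -0.0, 1.8]
opening: 0.172
clock: 3.55
eef_pos: [0.4761, -0.3619, 0.052]
tool_rot: [0.716, 0.699, -0.0, 0.0]
wrist_force: [-1.0, 0.2, 5.3]
opening: 0.175
```

```bash
python3 -m creep '[[0,0,20,0,0,0,1],[0,0,50,0,0,0,1],[0,0,80,0,0,0,1],[0,0,100,0,0,0,1],[-3,40,100,0,0,0,1],[-6,80,100,0,0,0,1],[-9,120,100,0,0,0,1],[-12,160,100,0,0,0,1],[-15,200,100,0,0,0,1],[-17,240,100,0,0,0,1],[-19,280,100,0,0,0,1],[-19,300,100,0,0,0,1]]' ; python3 -m creep '[[0,0,0,0,0,0,1],[0,0,0,0,0,0,1]]'
cat > look.py <<'E'
import sys
from h import *
np.set_printoptions(precision=4,suppress=True)
tag=sys.argv[1]; o=monitor.get_obs(); print(o["eef_pos"],o["wrist_force"],R.from_quat(o["tool_rot"]).as_matrix()[:,0],o["q"])
out=[]
for c,(a,b,d,e) in(("side",(150,250,210,340)),("wrist",(0,400,0,640))):
    im=cams.get_image(c); np.savez(f"{c}{tag}.npz",**im)
    for n in["eye","hook_tip","tray","hook_rod"]:
        for k in masks_of(n,c)[:1]:
            P,v,u=cloud(im,k["mask"]); 
            vv,uu=np.nonzero(k["mask"])
            print(c,n,round(k["confidence"],2),np.round(k["position"]),"rows",vv.min(),vv.max(),"cols",uu.min(),uu.max(),np.percentile(P,[5,50,95],axis=0).ravel() if len(P) else '')
    f=6 if c=="side" else 0.95
    g=cv2.resize(im["color"][a:b,d:e],None,fx=f,fy=f,interpolation=cv2.INTER_CUBIC); out.append(g)
    cv2.imwrite(f"pics/{c}{tag}.png",g[:,:,::-1])
E
python3 look.py 2
```

```text
clock: 4.75
eef_pos: [0.456, -0.058, 0.1512]
tool_rot: [0.714, 0.7, 0.0, -0.001]
wrist_force: [0.6, 0.7, -1.0]
opening: 0.175
clock: 4.95
eef_pos: [0.4567, -0.0617, 0.1511]
tool_rot: [0.715, 0.699, -0.0, 0.0]
wrist_force: [-0.7, -0.6, -1.1]
opening: 0.177
[ 0.4567 -0.0617  0.1511] [-0.6896 -0.5904 -1.0772] [ 0.0232  0.9997 -0.0004] [ 0.4334  0.3025 -0.427   2.0995  0.1781  0.7736 -0.1276]
side eye 0.87 [197. 259.] rows 178 212 cols 239 276 [0.384  0.1795 0.0068 0.4666 0.221  0.0281 0.5382 0.3108 0.0512]
side hook_tip 0.59 [180. 328.] rows 167 189 cols 290 353 [ 0.4455 -0.1063 -0.7389  0.4532 -0.0247  0.1725  1.9232  0.8218  0.1809]
side tray 0.56 [194. 256.] rows 180 211 cols 240 275 [0.3845 0.1832 0.0081 0.4652 0.2208 0.028  0.5351 0.3097 0.0508]
side hook_rod 0.82 [180. 324.] rows 166 188 cols 290 352 [ 0.446  -0.1053 -0.7355  0.4535 -0.0193  0.1728  1.8829  0.7626  0.1807]
wrist hook_tip 0.85 [205. 314.] rows 0 348 cols 294 334 [ 0.4503 -0.0872  0.1708  0.458  -0.0277  0.1768  0.4637  0.0376  0.1798]
wrist hook_rod 0.81 [203. 315.] rows 0 347 cols 294 334 [ 0.4504 -0.0866  0.1711  0.458  -0.0279  0.177   0.4636  0.0369  0.1798]
```

View pics/side2.png

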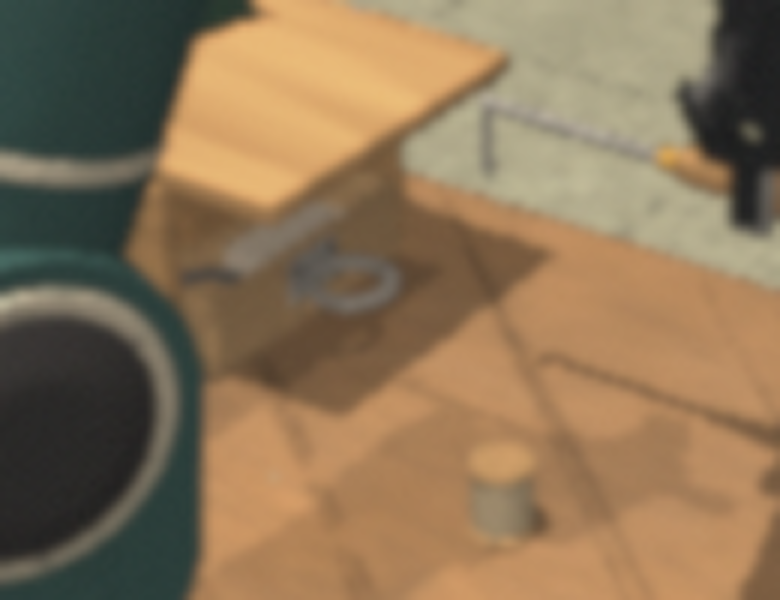

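View pics/wrist2.png

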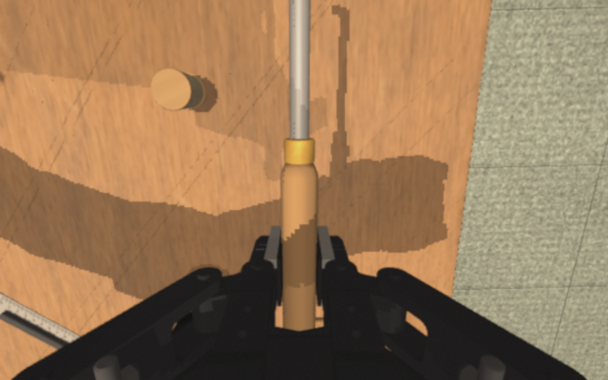

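The side crop shows the eye ring centred near crop pixel (352,283), i.e. image (268.5,197), under the ledge. The pin hangs at image about (291,168)–(292,178). The wrist view shows the rod straight in the jaws. I'll intersect the eye with z = 0.032, using the pin to check the camera bias.

```bash
python3 - <<'E'
from h import *
np.set_printoptions(precision=3,suppress=True)
s=dict(np.load("side2.npz")); 
g=np.array([.4567,-.0617,.1701]); ax=np.array([.0255,.9997,0])
crop=lambda P:(proj(s,P)-[210,150]+.5)*6
print("pin top/tip/ledge corner", crop([g+.16*ax,g+.16*ax-[0,0,.042]]))
rf=np.array([.4625,.154,0]); n=np.array([.026,1,0]); t=np.array([1,-.026,0])
print("ledge corners top", crop([rf-.102*t+[0,0,.141],rf+.102*t+[0,0,.141]]))
img=cv2.imread("pics/side2.png")
a=np.linspace(0,2*np.pi,60)
for d in(0,.005,.01,.015,.02):
    c=rf+n*(.055-d)+[0,0,.036]
    for r in(.026,.018):
        q=crop(c+r*(np.cos(a)[:,None]*t+np.sin(a)[:,None]*n)); 
        if r==.026: print(d,"center",crop(c-[0,0,.004])[0],"outer u",q[:,0].min(),q[:,0].max(),"v",q[:,1].min(),q[:,1].max())
# depth-based ring points
P,v,u=cloud(s); m=(P[:,2]>.026)&(P[:,2]<.042)&(P[:,1]>.12)&(P[:,1]<.26)&(P[:,0]>.43)&(P[:,0]<.5)
q=P[m]; print(len(q),np.percentile(q,[2,10,50,90,98],axis=0))
E
```

```text
pin top/tip/ledge corner [[487.045 103.584]
 [488.245 176.987]]
ledge corners top [[274.065 206.963]
 [512.682  52.272]]
0 center [325.268 275.392] outer u 276.97721211224064 372.71127232253093 v 244.90864823555034 294.11504574181697
0.005 center [332.507 278.041] outer u 284.15931429880936 380.03118857089225 v 247.47457631664713 296.83947678276724
0.01 center [339.768 280.699] outer u 291.36442429970054 387.37436524745874 v 250.04853607419278 299.57266788241424
0.015 center [347.053 283.365] outer u 298.5926414616654 394.74090146011986 v 252.63056129606633 302.31465684818437
0.02 center [354.361 286.04 ] outer u 305.84406562810705 402.13089679978725 v 255.2206859333893 305.06548167413234
133 [[0.433 0.166 0.027]
 [0.438 0.171 0.03 ]
 [0.456 0.206 0.036]
 [0.487 0.22  0.04 ]
 [0.496 0.256 0.041]]
```

```bash
python3 - <<'E'
from h import *
s=dict(np.load("side2.npz")); rf=np.array([.4625,.154,0]); n=np.array([.026,1,0]); t=np.array([1,-.026,0])
f=12; x0,y0=250,175
base=cv2.resize(s["color"][y0:y0+40,x0:x0+32],None,fx=f,fy=f,interpolation=cv2.INTER_CUBIC)[:,:,::-1].copy()
a=np.linspace(0,2*np.pi,60); b=base.copy(); d=.018
for r,z,col in((.026,.036,(0,0,255)),(.018,.036,(0,255,0)),(.026,.028,(255,0,0))):
    c=rf+n*(.055-d)+[0,0,z]
    q=(proj(s,c+r*(np.cos(a)[:,None]*t+np.sin(a)[:,None]*n))-[x0,y0]+.5)*f
    cv2.polylines(b,[q.astype(int)],True,col,1)
cv2.imwrite("pics/ov.png",np.hstack([base,b]))
E
```

```text
(no output)
```

View pics/ov.png

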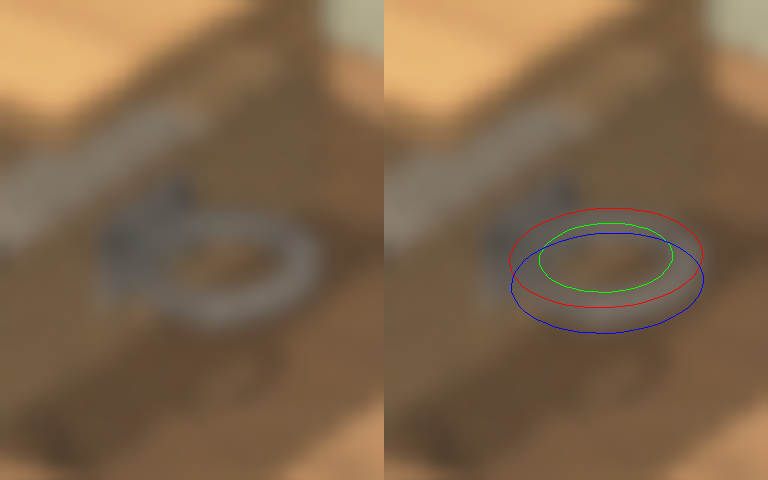

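The overlay matches the ring to about a pixel, so the tray is out about 18 mm and the eye is at about (0.4635, 0.191). Lower outside the ledge, then go in with the tip about 9 mm above the ring.

```bash
python3 -m creep '[[0,0,-30,0,0,0,1],[0,0,-60,0,0,0,1],[0,0,-83,0,0,0,1],[0,0,-83,0,0,0,1],[0.5,20,-83,0,0,0,1],[1,40,-83,0,0,0,1],[1.5,60,-83,0,0,0,1],[2,75,-83,0,0,0,1],[2.5,85,-83,0,0,0,1],[2.7,93,-83,0,0,0,1],[2.7,93,-83,0,0,0,1],[2.7,93,-83,0,0,0,1]]'; python3 look.py 3
python3 - <<'E'
from h import *
s=dict(np.load("side3.npz")); o=monitor.get_obs(); n=np.array([.026,1,0]); t=np.array([1,-.026,0])
g=o["eef_pos"]+[0,0,.019]; T=R.from_quat(o["tool_rot"]).as_matrix()[:,0]; tip=g+.16*T-[0,0,.042]; print("tip",tip)
f=12; x0,y0=250,165
base=cv2.resize(s["color"][y0:y0+45,x0:x0+32],None,fx=f,fy=f,interpolation=cv2.INTER_CUBIC)[:,:,::-1].copy(); b=base.copy()
a=np.linspace(0,2*np.pi,60)
for r in(.026,.018):
    q=(proj(s,np.array([.4635,.191,.036])+r*(np.cos(a)[:,None]*t+np.sin(a)[:,None]*n))-[x0,y0]+.5)*f; cv2.polylines(b,[q.astype(int)],True,(0,0,255),1)
q=(proj(s,[g+.16*T,tip,tip-[0,0,.028]])-[x0,y0]+.5)*f; cv2.polylines(b,[q.astype(int)],False,(0,255,0),1)
cv2.imwrite("pics/ov3.png",np.hstack([base,b]))
E
```

```text
clock: 6.65
eef_pos: [0.4596, 0.0309, 0.0685]
tool_rot: [0.716, 0.698, -0.0, 0.0]
wrist_force: [0.1, -0.4, -1.9]
opening: 0.172
[0.4596 0.0309 0.0685] [ 0.1148 -0.3714 -1.8528] [ 0.0244  0.9997 -0.0005] [ 0.178   0.4492 -0.3755  2.1497  0.2913  0.5899 -0.4317]
side eye 0.86 [195. 260.] rows 179 210 cols 239 276 [0.3948 0.1809 0.0076 0.4643 0.22   0.0267 0.5332 0.3103 0.0515]
side hook_tip 0.6 [194. 296.] rows 181 204 cols 267 323 [ 0.4491 -0.014   0.0031  0.4571  0.0741  0.0898  0.5649  0.1937  0.0982]
side tray 0.64 [193. 257.] rows 180 210 cols 239 275 [0.3911 0.1839 0.0088 0.4639 0.2203 0.0267 0.5261 0.3115 0.052 ]
side hook_rod 0.76 [198. 310.] rows 183 203 cols 268 323 [ 0.4487 -0.015   0.0055  0.4538  0.0225  0.0913  0.5523  0.1662  0.0989]
wrist hook_tip 0.76 [205. 317.] rows 0 347 cols 295 334 [0.4533 0.0073 0.0885 0.4607 0.0658 0.0941 0.4662 0.1304 0.0968]
wrist hook_rod 0.69 [202. 316.] rows 0 347 cols 294 334 [0.4535 0.007  0.0884 0.4607 0.0661 0.0941 0.4663 0.1304 0.0968]
tip [0.46333785 0.19124312 0.04521932]
```

View pics/ov3.png

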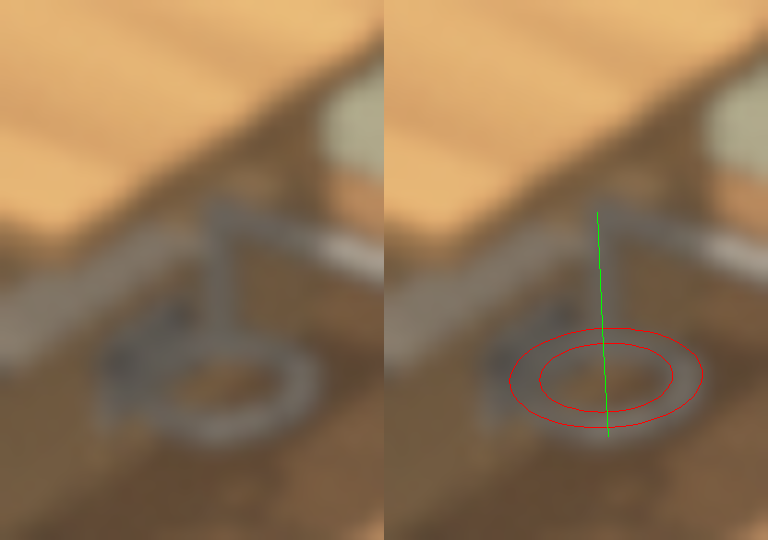

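The pin stands over the hole, with its projected tip within about 1 mm of the ring centre. Lower it in.

```bash
python3 -m creep '[[0,0,-6,0,0,0,1],[0,0,-12,0,0,0,1],[0,0,-18,0,0,0,1],[0,0,-23,0,0,0,1],[0,0,-27,0,0,0,1],[0,0,-27,0,0,0,1],[0,0,-27,0,0,0,1]]'; python3 -m creep '[[-0.1,-6,0,0,0,0,1],[-0.3,-12,0,0,0,0,1],[-0.5,-18,0,0,0,0,1],[-0.6,-24,0,0,0,0,1],[-0.8,-30,0,0,0,0,1],[-0.8,-30,0,0,0,0,1]]'
```

```text
clock: 7.85
eef_pos: [0.4595, 0.0315, 0.0412]
tool_rot: [0.715, 0.699, -0.0, -0.0]
wrist_force: [-0.2, 0.3, -1.2]
opening: 0.173
clock: 8.45
eef_pos: [0.4586, 0.0002, 0.0413]
tool_rot: [0.716, 0.698, -0.0, 0.0]
wrist_force: [-0.5, 0.7, -0.2]
opening: 0.176
```

```bash
cat > ring.py <<'E'
import sys
from h import *
tag,ey=sys.argv[1],float(sys.argv[2])
s=cams.get_image("side"); np.savez(f"side{tag}.npz",**s); o=monitor.get_obs(); n=np.array([.026,1,0]); t=np.array([1,-.026,0])
g=o["eef_pos"]+[0,0,.019]; T=R.from_quat(o["tool_rot"]).as_matrix()[:,0]; tip=g+.16*T-[0,0,.042]; print("tip",tip,o["wrist_force"])
c0=np.array([.4635+.026*(ey-.191),ey,.036]); a=np.linspace(0,2*np.pi,60)
f=12; x0,y0=(proj(s,c0)[0]-[16,22]).astype(int)
base=cv2.resize(s["color"][y0:y0+40,x0:x0+32],None,fx=f,fy=f,interpolation=cv2.INTER_CUBIC)[:,:,::-1].copy(); b=base.copy()
for r in(.026,.018):
    q=(proj(s,c0+r*(np.cos(a)[:,None]*t+np.sin(a)[:,None]*n))-[x0,y0]+.5)*f; cv2.polylines(b,[q.astype(int)],True,(0,0,255),1)
q=(proj(s,[g+.16*T,tip])-[x0,y0]+.5)*f; cv2.polylines(b,[q.astype(int)],False,(0,255,0),1)
cv2.imwrite(f"pics/ring{tag}.png",np.hstack([base,b]))
E
python3 ring.py 4 0.175
```

```text
tip [0.46263563 0.16043831 0.01817213] [ 0.10294761  0.15909095 -1.04404084]
```

View pics/ring4.png

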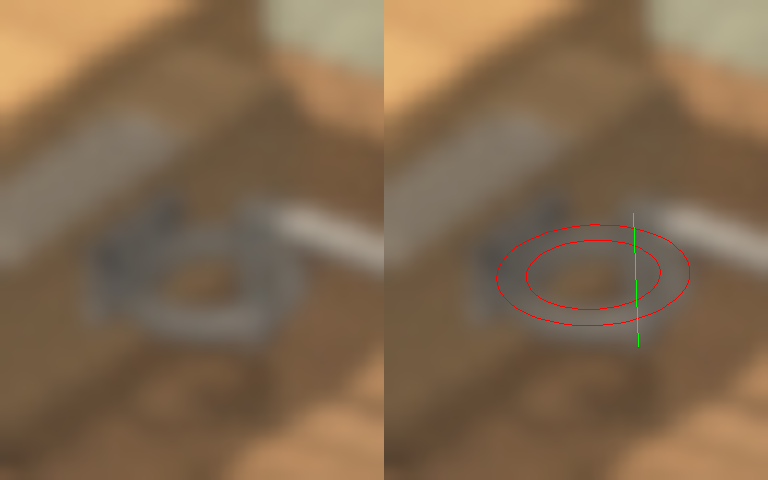

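The ring now sits at y≈0.175 with the pin against the inside of its front: hooked, and the tray follows. Draw it 79 mm more.

```bash
python3 -m creep '[[-0.2,-7,0,0,0,0,1],[-0.4,-16,0,0,0,0,1],[-0.6,-25,0,0,0,0,1],[-0.9,-34,0,0,0,0,1],[-1.1,-43,0,0,0,0,1],[-1.4,-52,0,0,0,0,1],[-1.6,-60,0,0,0,0,1],[-1.8,-67,0,0,0,0,1],[-1.9,-73,0,0,0,0,1],[-2,-77,0,0,0,0,1],[-2,-79,0,0,0,0,1],[-2,-79,0,0,0,0,1]]'; python3 ring.py 5 0.096
python3 - <<'E'
from h import *
im=cams.get_image("top"); np.savez("top5.npz",**im)
P,v,u=cloud(im)
m=(P[:,1]>.09)&(P[:,1]<.16)&(P[:,0]>.37)&(P[:,0]<.56)&(P[:,2]>.042)&(P[:,2]<.058)
q=P[m]
for x in np.arange(.38,.56,.015):
    a=q[abs(q[:,0]-x)<.0075]
    if len(a)>2: print(round(x,3),len(a),np.percentile(a[:,1],[3,50,97]).round(4),"ledge",round(.1666-.026*x,4))
E
```

```text
clock: 9.7
eef_pos: [0.4566, -0.078, 0.0413]
tool_rot: [0.716, 0.699, -0.0, 0.0]
wrist_force: [-0.6, 0.4, -1.6]
opening: 0.175
tip [0.46050228 0.08199887 0.01820747] [-0.84639839  0.18789261 -1.3504678 ]
0.38 32 [0.1248 0.1404 0.1585] ledge 0.1567
0.395 10 [0.1245 0.1266 0.1283] ledge 0.1563
0.41 10 [0.1246 0.1265 0.1283] ledge 0.1559
0.425 11 [0.1224 0.1252 0.1286] ledge 0.1556
0.44 16 [0.1194 0.1238 0.1284] ledge 0.1552
0.455 13 [0.1194 0.1228 0.1255] ledge 0.1548
0.47 13 [0.1179 0.1221 0.126 ] ledge 0.1544
0.485 11 [0.1206 0.1229 0.126 ] ledge 0.154
0.5 12 [0.12   0.1228 0.1263] ledge 0.1536
0.515 14 [0.1199 0.1232 0.1263] ledge 0.1532
0.53 18 [0.1199 0.1229 0.1498] ledge 0.1528
0.545 23 [0.1217 0.1416 0.1599] ledge 0.1524
```

View pics/ring5.png

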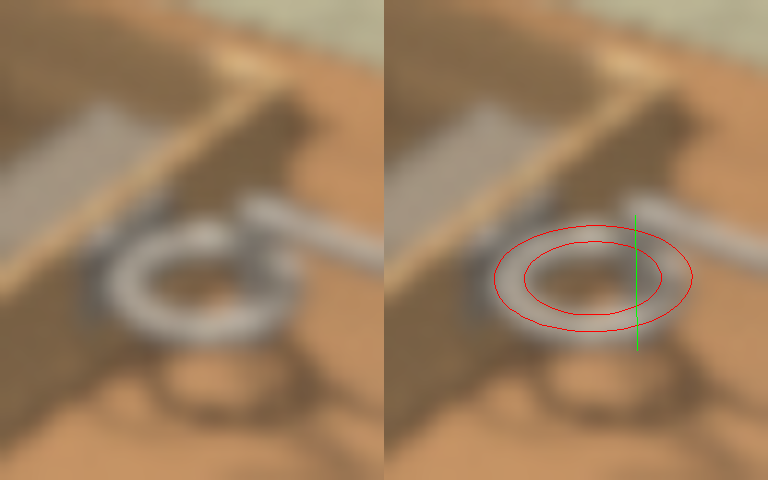

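The front wall reads y≈0.1235 against the ledge at 0.154, so about 30 mm out. Next: centre the pin in the hole, lift straight up, go back above the rest.

```bash
python3 -m creep '[[0.1,5,0,0,0,0,1],[0.3,10,0,0,0,0,1],[0.3,13,0,0,0,0,1],[0.3,13,0,0,0,0,1],[0.3,13,8,0,0,0,1],[0.3,13,20,0,0,0,1],[0.3,13,35,0,0,0,1],[0.3,13,60,0,0,0,1],[0.3,13,90,0,0,0,1],[0.3,13,110,0,0,0,1],[0.3,13,110,0,0,0,1]]'; python3 -m creep '[[2,-35,0,0,0,0,1],[4,-70,0,0,0,0,1],[7,-110,0,0,0,0,1],[10,-150,0,0,0,0,1],[13,-190,0,0,0,0,1],[16,-230,0,0,0,0,1],[18.8,-265,0,0,0,0,1],[18.8,-285,0,0,0,0,1],[18.8,-297,0,0,0,0,1],[18.8,-297,0,0,0,0,1],[18.8,-297,0,0,0,0,1],[18.8,-297,0,0,0,0,1]]'
python3 look.py 6
python3 - <<'E'
from h import *
np.set_printoptions(precision=4,suppress=True)
w=dict(np.load("wrist6.npz")); P,v,u=cloud(w)
r=P[(P[:,2]>.15)&(P[:,2]<.2)&(abs(P[:,0]-.478)<.012)&(P[:,1]>-.36)]
for y in np.arange(-.36,-.2,.012):
    a=r[abs(r[:,1]-y)<.006]
    if len(a)>5: print(round(y,3),len(a),np.percentile(a[:,0],[2,50,98]),np.percentile(a[:,2],[50,90]))
q=P[(P[:,2]<.085)&(P[:,2]>.06)&(abs(P[:,0]-.478)<.03)&(P[:,1]>-.45)]; print("saddle",np.percentile(q,[2,50,98],axis=0) if len(q) else '')
P,v,u=cloud(dict(np.load("side6.npz")))
m=(P[:,1]>-.25)&(P[:,1]<-.18)&(P[:,2]>.1)&(P[:,2]<.2)&(abs(P[:,0]-.48)<.03); print("pin",np.percentile(P[m],[2,50,98],axis=0))
E
```

```text
clock: 10.9
eef_pos: [0.4592, -0.065, 0.1549]
tool_rot: [0.716, 0.698, 0.002, 0.003]
wrist_force: [0.5, -0.6, -0.8]
opening: 0.175
clock: 12.1
eef_pos: [0.4762, -0.3597, 0.1513]
tool_rot: [0.715, 0.699, 0.0, -0.0]
wrist_force: [0.2, 0.0, -0.7]
opening: 0.182
[ 0.4762 -0.3597  0.1513] [ 0.2238  0.0477 -0.6899] [0.0216 0.9998 0.0009] [ 0.8366  0.4981 -0.321   1.7871  0.1946  0.888   0.407 ]
side eye 0.82 [199. 269.] rows 180 221 cols 240 299 [0.3804 0.1176 0.0094 0.4642 0.1833 0.0289 0.5371 0.2825 0.0503]
side hook_tip 0.78 [202. 427.] rows 190 217 cols 383 460 [ 0.4656 -0.4023  0.1428  0.4728 -0.32    0.1733  0.4811 -0.1991  0.1809]
side tray 0.64 [196. 269.] rows 179 221 cols 240 298 [0.3804 0.1171 0.0085 0.4642 0.1828 0.0283 0.5371 0.2821 0.0503]
side hook_rod 0.64 [205. 428.] rows 190 217 cols 384 460 [ 0.4656 -0.403   0.1448  0.4726 -0.323   0.1736  0.4812 -0.1993  0.1809]
wrist hook_tip 0.61 [205. 316.] rows 0 347 cols 294 334 [ 0.47   -0.3847  0.1716  0.4772 -0.3256  0.1773  0.4827 -0.2612  0.18  ]
wrist hook_rod 0.77 [204. 316.] rows 0 347 cols 295 334 [ 0.4698 -0.3851  0.1715  0.4772 -0.3259  0.1773  0.4828 -0.2612  0.18  ]
-0.36 741 [0.4668 0.4763 0.4857] [0.1797 0.1936]
-0.348 2065 [0.4663 0.4794 0.4897] [0.1792 0.1912]
-0.336 1074 [0.4691 0.4766 0.4842] [0.1788 0.1799]
-0.324 1200 [0.4692 0.4768 0.4847] [0.1787 0.18  ]
-0.312 1071 [0.471  0.4771 0.4834] [0.1755 0.1782]
-0.3 726 [0.4721 0.4774 0.4824] [0.1731 0.175 ]
-0.288 701 [0.4741 0.4779 0.4817] [0.1729 0.174 ]
-0.276 767 [0.4742 0.4781 0.4819] [0.1729 0.174 ]
-0.264 827 [0.4745 0.4784 0.4821] [0.1729 0.174 ]
-0.252 283 [0.4748 0.4787 0.4825] [0.1727 0.174 ]
saddle [[ 0.4619 -0.2624  0.0664]
 [ 0.486  -0.2575  0.0768]
 [ 0.4958 -0.2523  0.0801]]
pin [[ 0.4716 -0.2478  0.134 ]
 [ 0.4758 -0.2072  0.1706]
 [ 0.4817 -0.1976  0.177 ]]
```

The rod is level and lies along the same line as at the start, within 0.5 mm. Lower it into the saddles.

```bash
python3 -m creep '[[0,0,-30,0,0,0,1],[0,0,-60,0,0,0,1],[0,0,-72,0,0,0,1],[0,0,-72,0,0,0,1],[0,0,-72,0,0,0,1]]'; python3 -m creep '[[0,0,-7,0,0,0,1],[0,0,-14,0,0,0,1],[0,0,-20,0,0,0,1],[0,0,-24,0,0,0,1],[0,0,-27,0,0,0,1],[0,0,-27,0,0,0,1],[0,0,-27,0,0,0,1]]'
```

```text
clock: 13.1
eef_pos: [0.4765, -0.3619, 0.08]
tool_rot: [0.716, 0.699, 0.0, 0.001]
wrist_force: [0.1, -1.0, -1.1]
opening: 0.172
clock: 13.8
eef_pos: [0.4759, -0.3616, 0.0522]
tool_rot: [0.716, 0.699, 0.0, 0.0]
wrist_force: [0.2, 0.2, -1.7]
opening: 0.175
```

```bash
python3 -m creep '[[0,0,-0.7,0,0,0,1],[0,0,-1,0,0,0,1],[0,0,-1,0,0,0,1]]'
```

```text
clock: 14.1
eef_pos: [0.476, -0.3616, 0.052]
tool_rot: [0.716, 0.699, -0.0, 0.0]
wrist_force: [-1.8, 0.9, 4.8]
opening: 0.173
```

Seated: the vertical force is +4.8 N, about the +5.3 N at the original grasp. Open and rise.

```bash
python3 -m creep '[[0,0,0,0,0,0,0.6],[0,0,0,0,0,0,0.3],[0,0,0,0,0,0,0],[0,0,0,0,0,0,-0.5],[0,0,0,0,0,0,-1],[0,0,0,0,0,0,-1],[0,0,0,0,0,0,-1],[0,0,0,0,0,0,-1]]'; python3 -m creep '[[0,0,10,0,0,0,-1],[0,0,30,0,0,0,-1],[0,0,60,0,0,0,-1],[0,0,100,0,0,0,-1],[0,0,140,0,0,0,-1],[0,0,180,0,0,0,-1],[0,0,180,0,0,0,-1],[0,0,180,0,0,0,-1]]'
python3 - <<'E'
from h import *
np.set_printoptions(precision=4,suppress=True)
w=cams.get_image("wrist"); P,v,u=cloud(w); save(w,"w7")
r=P[(P[:,2]>.066)&(P[:,2]<.09)&(P[:,0]>.44)&(P[:,0]<.51)&(P[:,1]>-.42)&(P[:,1]<-.12)]
for y in np.arange(-.408,-.15,.024):
    a=r[abs(r[:,1]-y)<.006]
    if len(a)>5: print(round(y,3),len(a),np.percentile(a[:,0],[2,50,98]),np.percentile(a[:,2],90))
for c in["top","side"]:
    im=cams.get_image(c); 
    if c=="top": save(im,"top7")
    for n in ["hook_rod","riser","tray","paste_jar","sample_tin","linen_thread"]:
        for k in masks_of(n,c)[:1]:
            Q,_,_=cloud(im,k["mask"]); print(c,n,round(k["confidence"],2),np.round(k["position"]),np.median(Q,0))
    if c=="top":
        P,_,_=cloud(im); q=P[(P[:,1]>.09)&(P[:,1]<.14)&(P[:,0]>.4)&(P[:,0]<.52)&(P[:,2]>.042)&(P[:,2]<.058)]
        print("front wall y",np.percentile(q[:,1],[3,50,97]))
E
```

```text
clock: 14.9
eef_pos: [0.4758, -0.3616, 0.0513]
tool_rot: [0.716, 0.699, 0.0, 0.0]
wrist_force: [-0.1, -1.0, -0.0]
opening: 0.996
clock: 15.7
eef_pos: [0.4762, -0.3618, 0.233]
tool_rot: [0.716, 0.699, 0.0, 0.002]
wrist_force: [0.0, -0.8, -0.5]
opening: 1.004
-0.408 103 [0.4551 0.4757 0.4944] 0.08001296036666881
-0.384 178 [0.4671 0.4747 0.4823] 0.08080055188247687
-0.36 195 [0.4678 0.4757 0.4828] 0.0806285824437058
-0.336 215 [0.4686 0.4764 0.4842] 0.08066523753829438
-0.312 173 [0.4712 0.477  0.4828] 0.07845470466477153
-0.288 125 [0.4737 0.4776 0.4814] 0.07456552507255025
-0.264 277 [0.4622 0.4783 0.4943] 0.07834881517927236
-0.24 134 [0.4751 0.4788 0.4824] 0.0747087211763578
-0.216 139 [0.4758 0.4793 0.4829] 0.07463237079827593
top hook_rod 0.53 [192. 441.] [ 0.4765 -0.3281  0.0749]
top riser 0.77 [200. 248.] [0.4543 0.2335 0.1389]
top tray 0.81 [202. 287.] [0.4615 0.1445 0.0221]
top paste_jar 0.72 [232. 401.] [ 0.3578 -0.2067  0.0663]
top linen_thread 0.41 [235. 322.] [0.3534 0.02   0.0408]
front wall y [0.1196 0.1247 0.1284]
side hook_rod 0.87 [239. 428.] [ 0.4724 -0.3422  0.0745]
side riser 0.6 [188. 268.] [0.4623 0.1954 0.043 ]
side tray 0.84 [199. 269.] [0.464  0.1852 0.0295]
side paste_jar 0.56 [191. 268.] [0.4629 0.1975 0.0432]
side sample_tin 0.22 [201. 270.] [0.4641 0.184  0.0293]
side linen_thread 0.55 [231. 288.] [0.3447 0.0151 0.0283]
```

View pics/top7.png

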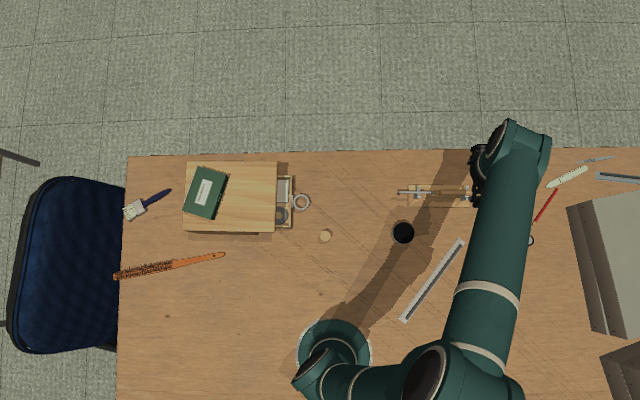

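View pics/w7.png

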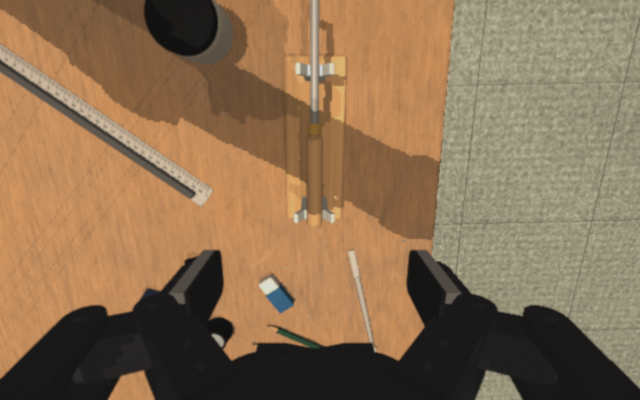

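The top view shows the tray out with its eye free at (302,201), and the tin, bobbin and jar where they were. The wrist view shows the rod back in both saddles as at the start. I'll hand in.

```bash
python3 -c "
from workcell import job; print(job.hand_in())"
```

```text
the job is handed in; nothing more can be done
None
```

I hooked the tray's eye, drew the tray out to about 3 cm in front of the ledge, unhooked and laid the rod back in its rest. I handed the job in at about 16 s on the robot's clock, with the gripper open and about 18 cm above the rod.

- **Tray:** the top camera puts the front wall at about 30 mm in front of the ledge. The spread of that reading and the ring's position in the side image allow roughly 27–34 mm.
- **Rod:** it lies on its original line in both saddles to within about 0.7 mm, at the same height.
- **Jar and bobbin:** in the top camera's readings both are unmoved to about 1 mm.
- **Tin:** the detector missed it in the last top picture, but by eye it is in the same place. I have no measured position for it after the move.
- **Disagreements:** in the last side picture the labels for the jar and the tin landed on the tray. I took these as false detections, because the top view showed the jar in place and the tin there by eye.
- **Forces:** the wrist readings printed after each move never passed about 6 N.

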